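Brief the pour: which crucible, which hole, then the go-ahead

TASK

Show the pourer what to do: point at the tan clay crucible by holding the fingertips a few centimetres straight above the middle of its mouth for two seconds, then point in the same way at the brass-ringed pouring hole of the round mould for two seconds, and then press the green button right down and let it go to give the go-ahead. Do not touch the crucibles or the mould, do not point down at the other two crucibles or at the mould's vent on the way, leave the red button alone, and neither lift nor shift anything on the bench.

Things in the scene. Friction and masses are not known exactly. Their poses are not given: they have to be found in the camera images.
- clay_crucible: tan fired-clay crucible, an open round pot tapering from 86 mm across at the mouth to 60 mm at the foot, 100 mm high, walls 7 mm, standing upright loose on the bench; origin at the centre of its underside, z up, so the centre of the mouth is 100 mm above it. The three crucibles differ only in colour and stand in any order.
- graphite_crucible: black graphite crucible, an open round pot tapering from 86 mm across at the mouth to 60 mm at the foot, 100 mm high, walls 7 mm, standing upright loose on the bench; origin at the centre of its underside, z up, so the centre of the mouth is 100 mm above it. The three crucibles differ only in colour and stand in any order.
- white_crucible: white ceramic crucible, an open round pot tapering from 86 mm across at the mouth to 60 mm at the foot, 100 mm high, walls 7 mm, standing upright loose on the bench; origin at the centre of its underside, z up, so the centre of the mouth is 100 mm above it. The three crucibles differ only in colour and stand in any order.
- round_mould: rust-red and grey stepped round iron mould, fixed to the bench at any yaw: three stacked discs, 160, 144 and 124 mm across, flat top 60 mm above the bench; origin at the centre of its underside, z up
- pour_hole (a point): centre of the pouring hole in the mould's flat top, a black opening 26 mm across in a raised shiny brass ring (39 mm across, 3 mm proud), 30 mm to the side of the mould's centre (along the mould's own +x), 60 mm above the bench
- vent_hole (a point): centre of the mould's vent, a bare black spot 10 mm across in the flat top, 35 mm from the mould's centre on the side opposite the pouring hole, 60 mm above the bench; not to be pointed at
- green_button_top (a point): centre of the top face of the green push button (round, 32 mm across, in a black collar), which faces straight up on top of its own fixed box of 70 x 70 x 45 mm (the go-ahead; grey box). The two boxes stand at the mould's right and may change places
- green_button (a joint): how far the green button is pressed down, m: 0 released, 0.006 fully down; it springs back by itself and takes about 5 N to press fully
- red_button_top (a point): centre of the top face of the red push button (round, 32 mm across, in a black collar), which faces straight up on top of its own fixed box of 70 x 70 x 45 mm (stop: leave it alone; yellow box). The two boxes stand at the mould's right and may change places
- red_button (a joint): how far the red button is pressed down, m: 0 released, 0.006 fully down; it springs back by itself and takes about 5 N to press fully
- ingot_a: aluminium ingot, 36 x 110 x 21 mm, lying loose on the far part of the bench; bystander; origin at the centre of its underside
- ingot_b: copper ingot, 36 x 110 x 21 mm, lying loose on the far part of the bench; bystander; origin at the centre of its underside
- brush: bench brush lying loose on the robot's left, nearer than the crucibles; bystander; origin on the bench part-way along it, x along it towards the bristles
- hammer: hammer lying loose on the far part of the bench, right of the middle; bystander; origin on the bench part-way along it, x along it towards the head

How it is judged:
On the way, in this order (a step that is already met when the one before it is completed fails the run):
1. the fingers point down at the tan clay crucible: held for 1.5 s within 30 mm sideways of the middle of its mouth, the tips no more than about 70 mm above the rim (horizontal distance between the grasp point and clay_crucible below 0.03 m and z of the grasp point in the frame of clay_crucible between 0.118 and 0.19 m), for 1.5 s.
2. then the fingers point down at the pouring hole: held for 1.5 s within 20 mm sideways of its centre, the tips no more than about 70 mm above it (horizontal distance between the grasp point and pour_hole below 0.02 m and z of the grasp point in the frame of pour_hole between 0.018 and 0.09 m), for 1.5 s.
3. then the green button is pressed right down (5 of its 6 mm) (value of joint green_button above 0.005 m), for 0.05 s.
At the end, for the whole second after the job is handed in: the green button has sprung back (less than 1.5 mm down), the red one is up, the crucibles stand upright and every loose thing is at rest within 10 mm of where it started (value of joint each of green_button, red_button below 0.0015 m and distance of each of clay_crucible, graphite_crucible, white_crucible, ingot_a, ingot_b, brush, hammer from where it was at the start of the episode below 0.01 m and angle between each of clay_crucible, graphite_crucible, white_crucible's own z axis and vertical below 0.1 rad and linear speed of each of clay_crucible, graphite_crucible, white_crucible, ingot_a, ingot_b, brush, hammer below 0.02 m/s); the robot touches nothing.
It fails at once if the robot touches a crucible or the mould (more than 0.5 N) (contact force between any of the fingers, the arm and clay_crucible above 0.5 N or contact force between any of the fingers, the arm and graphite_crucible above 0.5 N or contact force between any of the fingers, the arm and white_crucible above 0.5 N or contact force between any of the fingers, the arm and round_mould above 0.5 N).
It fails at once if the fingers point at another crucible (the tips within 25 mm sideways of its middle and less than about 60 mm above its rim) ((horizontal distance between the grasp point and graphite_crucible below 0.025 m and z of the grasp point in the frame of graphite_crucible below 0.18 m) or (horizontal distance between the grasp point and white_crucible below 0.025 m and z of the grasp point in the frame of white_crucible below 0.18 m)).
It fails at once if the fingers point at the vent (the tips within 15 mm sideways of it and less than about 50 mm above it) (horizontal distance between the grasp point and vent_hole below 0.015 m and z of the grasp point in the frame of vent_hole below 0.07 m).
It fails at once if the red button is pressed (more than 2 mm) (value of joint red_button above 0.002 m).
It fails at once if a loose thing on the bench is lifted or shifted by more than 15 mm (distance of any of clay_crucible, graphite_crucible, white_crucible, ingot_a, ingot_b, brush, hammer from where it was at the start of the episode above 0.015 m).
It also fails if it takes over 58 s, if anything falls off the work surface, if the arm or the gripper's body presses on something with over 40 N, if the wrist force passes 120 N, or if a joint passes its speed limit or range.

ROBOT

A 6-joint arm with a two-finger parallel gripper is mounted at the origin on the work surface. World frame = base frame: x ahead of the robot, y to its left, z up, the work surface at z = 0. Lengths are in m, angles in rad, forces in N, time in s.
With the tool pointing down it reaches from about 0.275 to 0.825 m from the base axis. Payload 5.2 kg.
Tool frame: the origin (TCP) lies at the very end of the fingers, on their centre line; the grasp point (between the pads) lies 19 mm behind it; z points along the fingers, y is the direction in which the jaws open and shut (so a half turn about z gives the same grasp; the last joint's range is limited). The gripper opens to 93 mm and grips with 3 to 60 N. Pads are 15 mm wide; open, the fingers measure 128 mm over their backs; the gripper's body (75 mm by 188 mm) begins 65 mm behind the grasp point.
Start: joints at [-1.32, 0.259, 1.535, -0, 1.348, -0.203], TCP at [0.241, -0.494, 0.219] pointing down, gripper open.
Joint ranges: [-3.14, 3.14], [-0.91, 2.08], [0.19, 2.58], [-1.22, 4.36], [0.22, 2.71], [-3.12, 3.12]. Speed limits (rad/s): [2.57, 2.57, 3.14, 3.14, 3.14, 3.14].

INTERFACE

Orientations are given as a unit quaternion [w, x, y, z].
In Python, from station import ctrl gives the robot as it stands. Calls block until the motion is done:
- ctrl.move_ptp(position, orientation): joint-space move of the TCP to a pose.
- ctrl.move_linear(position, max_speed=0.15, rot=None, stop_force=None): straight line of the TCP; rot=None keeps the orientation; max_speed is the mean speed in m/s. With stop_force (N) it stops when the force on the tool has changed by that much, and returns True; else False.
- ctrl.move_j(angles): joint-space move.
- ctrl.set_gripper(opening, newtons=None): finger opening in m; newtons is the grip in N (None keeps the last); returns when the fingers have stopped.
- ctrl.dwell(seconds).
- ctrl.inverse_kinematics(position, orientation): joint angles nearest the present ones, or None.
- ctrl.get_image(name): name is "scene" or "top" or "wrist"; returns a dict with "color" (384x512x3 uint8, blue, green, red), "vfov" (degrees; the focal length in pixels is half the picture's height over the tangent of half this angle, whatever the lens; pixels are square), "cx", "cy" (the principal point, pixels), "dist" ([k1, k2, p1, p2, k3] as OpenCV has them; the pictures are not rectified), "world_to_cam" (4x4, takes a point from world to camera coordinates); the wrist camera has in their place "mount" (4x4, takes a point from camera to tool coordinates, whose origin is the TCP and whose axes are the flange's). Camera axes: x right, y down, z forward; pixel columns grow to the right and rows downward; lengths in m; the calibration is good to about 2 mm. A picture is of the moment at which its call begins: read the wrist's pose just before it. There is no depth.
A pose or a line that the arm cannot do raises ctrl.MotionError and nothing moves.
- ctrl.close_job(): hands the job in, once; it reports no verdict.
Trained networks look in the newest picture that a camera, given by its name, has taken for a name from the list of things; names that differ only in an ending like _2 or _b are one class to them, and where a whole thing is asked for, a point or a joint stands for the part that bears it (a point fixed in the world has none). Each returns a list of dicts, best first, with "score" (0 to 1); they miss things now and then, are a little off and sometimes report something else, mostly with a low value. They report only what shows in the picture. A call takes as long as a camera call.
- ctrl.outline_of(camera, target): "region" (384x512 bool, what is visible of it) and "extent" ([centre column, centre row, width, height] in pixels, round what is visible of it).
Readings, each from a call of its own:
- ctrl.get_time_s(): time.
- ctrl.get_q(): joint angles.
- ctrl.get_dq(): joint speeds.
- ctrl.get_tau(): joint torques, N m.
- ctrl.get_tool_pos(): TCP position.
- ctrl.get_tool_rot(): TCP orientation.
- ctrl.get_contact_force(): force on the tool from outside, world axes, zero at the start.
- ctrl.get_wrist_torque(): the same for the moment, N m.
- ctrl.get_opening(): finger opening in m.
Only numpy, scipy, OpenCV 4.12 (cv2) and the standard library are available. Lean on these libraries where they do the work, as an engineer would, in place of code of your own. Each camera call takes 0.05 s, during which the arm holds its last target.

## Working session

There is one attempt and no reset: what is moved stays moved. The work goes in short steps, each a Python script; the robot and the scene stay as the last script left them, time stands still between calls to the robot, and variables do not carry over. Pictures are saved under pics/ and viewed, and the job is handed in when it is done.

```bash
mkdir -p pics; ls
python3 - <<'E'
from station import ctrl
import cv2, numpy as np
print(ctrl.get_time_s(),ctrl.get_tool_pos(),ctrl.get_tool_rot(),ctrl.get_opening())
for n in("scene","top"):
    im=ctrl.get_image(n); cv2.imwrite(f"pics/{n}1.png",im["color"]); print(n,im["vfov"],im["cx"],im["cy"],im["dist"],np.round(im["world_to_cam"],3).tolist())
    for t in["clay_crucible","graphite_crucible","white_crucible","round_mould","pour_hole","green_button","red_button","brush","hammer"]:
        print(t,[(round(float(r["score"]),2),np.round(r["extent"],1).tolist()) for r in ctrl.outline_of(n,t)[:3]])
E
```

```text
pics
0.0 [ 0.24097177 -0.49378816  0.2178259 ] [-9.07400025e-04  9.74368343e-01  2.24956677e-01 -4.52600583e-05] 0.09297265935553238
scene 57.988803811276355 253.05429557914994 188.98539163065306 [-0.073023  0.        0.        0.        0.      ] [[0.435, 0.9, -0.0, -0.268], [0.666, -0.322, -0.673, -0.331], [-0.606, 0.293, -0.739, 1.174], [0.0, 0.0, 0.0, 1.0]]
clay_crucible [(0.57, [363.1, 140.7, 38.8, 50.8])]
graphite_crucible [(0.91, [290.1, 152.1, 35.6, 42.1])]
white_crucible [(0.57, [297.8, 194.1, 36.7, 53.9])]
round_mould [(0.62, [208.7, 203.9, 72.3, 60.4]), (0.35, [90.9, 266.5, 12.8, 15.7])]
pour_hole [(0.65, [205.6, 200.8, 63.9, 56.5])]
green_button [(0.63, [97.8, 203.4, 12.5, 12.9])]
red_button [(0.49, [88.4, 265.0, 17.7, 14.0])]
brush [(0.71, [299.4, 133.6, 59.9, 26.1])]
hammer [(0.89, [191.9, 300.9, 139.6, 75.4])]
top 46.95441020299689 256.76110602204443 198.1294617218959 [-0.04085993  0.          0.          0.          0.        ] [[-0.016, -1.0, 0.004, 0.018], [-0.996, 0.015, -0.086, 0.567], [0.086, -0.006, -0.996, 1.268], [0.0, 0.0, 0.0, 1.0]]
clay_crucible [(0.92, [137.1, 208.7, 36.1, 31.6])]
graphite_crucible [(0.78, [201.2, 227.1, 33.6, 36.1])]
white_crucible [(0.62, [224.6, 176.5, 30.1, 37.2])]
round_mould [(0.9, [286.6, 213.8, 54.5, 49.7])]
pour_hole [(0.98, [286.6, 212.7, 56.0, 53.7])]
green_button [(0.64, [370.7, 234.0, 5.2, 13.4])]
red_button [(0.43, [380.9, 182.3, 9.7, 5.5])]
brush [(0.65, [172.1, 260.9, 66.4, 9.2]), (0.62, [382.9, 179.3, 7.9, 12.5])]
hammer [(0.86, [323.8, 139.6, 89.3, 30.2]), (0.16, [287.5, 212.8, 54.3, 50.7])]
```

Run:
```python
import cv2
a=cv2.imread("pics/top1.png")
cv2.imwrite("pics/top1z.png",cv2.resize(a[110:290,100:412],None,fx=2.56,fy=2.56,interpolation=cv2.INTER_CUBIC))
```

```text
(no output)
```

View pics/scene1.png

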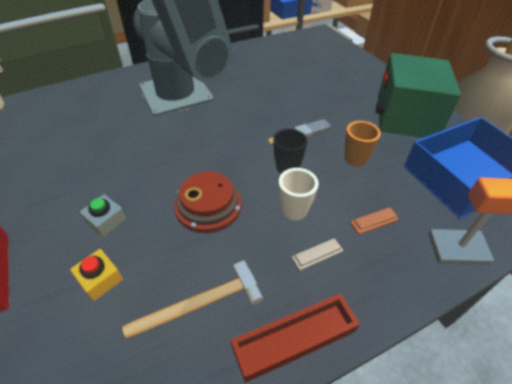

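View pics/top1.png

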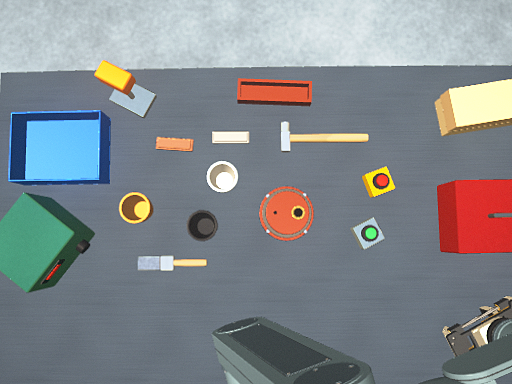

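View pics/top1z.png

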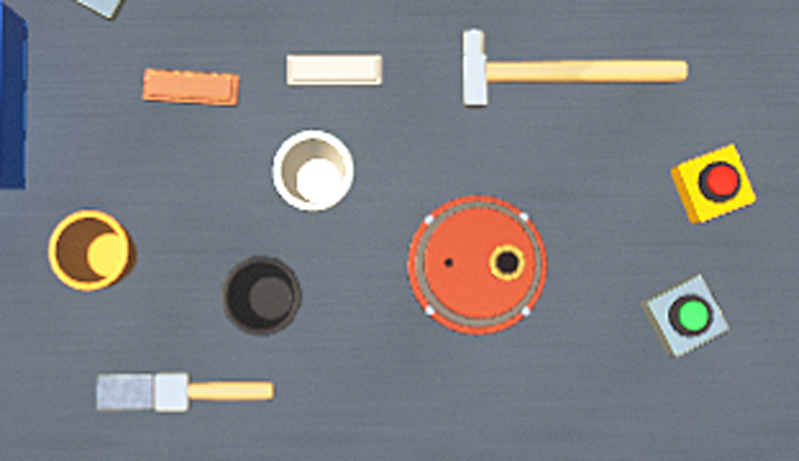

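The top view shows the clay pot left at about (135.5,208), graphite at (202,225), white at (222,177), the ringed hole at (298,212) with the vent left of it, green button at (371,233) and red at (381,181). The scene view agrees. I'll convert these to positions, cross-checking between the two cameras.

```bash
cat > h.py <<'E'
import cv2, numpy as np
def cam(im):
    f=192/np.tan(np.radians(im["vfov"]/2)); return np.array([[f,0,im["cx"]],[0,f,im["cy"]],[0,0,1]])
def ray(im,uv):
    n=cv2.undistortPoints(np.array([[uv]],float),cam(im),np.array(im["dist"],float))[0,0]
    M=np.array(im["world_to_cam"]);R,t=M[:3,:3],M[:3,3]
    return -R.T@t, R.T@np.array([n[0],n[1],1])
def atz(im,uv,z):
    o,d=ray(im,uv); return o+d*(z-o[2])/d[2]
def tri(a,ua,b,ub):
    o1,d1=ray(a,ua);o2,d2=ray(b,ub);d1/=np.linalg.norm(d1);d2/=np.linalg.norm(d2)
    s=np.linalg.lstsq(np.c_[d1,-d2],o2-o1,rcond=None)[0]
    p,q=o1+s[0]*d1,o2+s[1]*d2
    return (p+q)/2,np.linalg.norm(p-q)
E
python3 - <<'E'
from station import ctrl
from h import *
np.set_printoptions(precision=4,suppress=True)
T=ctrl.get_image("top");S=ctrl.get_image("scene")
z=lambda u,v:((u+.5)/2.56+100-.5,(v+.5)/2.56+110-.5)
P=dict(clay=(z(91,250),(363,131),.1),graph=(z(262,295),(291,139),.1),white=(z(313,171),(298,183),.1),hole=(z(507,262),(194,194),.061),vent=(z(449,262),None,.06),green=(z(693,316),(98,205),.055),red=(z(720,181),(91,265.5),.055))
for k,(a,b,h) in P.items():
    print(k,np.round(a,1),atz(T,a,h),*( (atz(S,b,h),*tri(T,a,S,b)) if b else ()))
for t in["round_mould","clay_crucible"]:
    r=ctrl.outline_of("top",t); print(t,r[0]["extent"])
E
python3 - <<'E'
import cv2
a=cv2.imread("pics/scene1.png")
cv2.imwrite("pics/scene1z.png",cv2.resize(a[110:310,60:400],None,fx=2.3,fy=2.3,interpolation=cv2.INTER_CUBIC))
E
```

```text
clay [135.2 207.4] [0.5404 0.3441 0.1   ] [0.5439 0.345  0.1   ] [0.5413 0.3459 0.0977] 0.0027508540338501775
graph [202.  224.9] [0.4894 0.1602 0.1   ] [0.4928 0.1632 0.1   ] [0.4904 0.1623 0.0984] 0.004216959409802848
white [222.  176.5] [0.6222 0.1045 0.1   ] [0.6283 0.1023 0.1   ] [0.6233 0.1054 0.0938] 0.0009660446099330605
hole [297.7 212. ] [ 0.5228 -0.1066  0.061 ] [ 0.5256 -0.1041  0.061 ] [ 0.5233 -0.1052  0.0591] 0.003183789986673838
vent [275.1 212. ] [ 0.5238 -0.0424  0.06  ]
green [370.4 233.1] [ 0.4597 -0.3129  0.055 ] [ 0.4572 -0.3094  0.055 ] [ 0.4598 -0.3105  0.0581] 0.0031376512052348773
red [380.9 180.4] [ 0.6104 -0.3491  0.055 ] [ 0.609  -0.3476  0.055 ] [ 0.6102 -0.3479  0.0568] 0.0013919456014738728
round_mould [288.0, 214.2, 57.6, 51.2]
clay_crucible [135.7, 208.5, 31.3, 31.6]
```

View pics/scene1z.png

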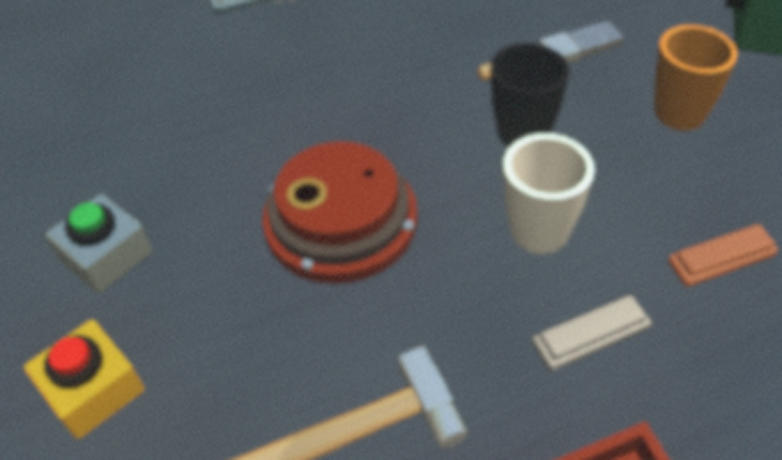

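```bash
cat > m.py <<'E'
import numpy as np
def quat(yaw): # tool down; yaw 0: x-axis along world x
    return np.array([0,np.cos(yaw/2),np.sin(yaw/2),0])
E
python3 - <<'E'
from station import ctrl
from m import *
np.set_printoptions(precision=3,suppress=True)
ctrl.set_gripper(0.0)
print(ctrl.get_time_s(), ctrl.get_opening())
pts=dict(clay=(.5415,.345,.145),hole=(.5235,-.1055,.105),green=(.4595,-.311,.08))
for k,p in pts.items():
    for up in (p[2],.25):
        a=np.arctan2(p[1],p[0])
        print(k,up,ctrl.inverse_kinematics(np.array([p[0],p[1],up]),quat(a+1.77)), ctrl.inverse_kinematics(np.array([p[0],p[1],up]),quat(a)))
print(2*np.arctan2(.2249,.974))
E
```

```text
2.65 0.0003701315010675942
clay 0.145 [ 0.394  0.475  1.401 -0.     1.266 -0.373] [ 0.394  0.475  1.401 -0.     1.266  1.397]
clay 0.25 [ 0.394  0.41   1.243 -0.     1.489 -0.373] [ 0.394  0.41   1.243 -0.     1.489  1.397]
hole 0.105 [-0.408  0.335  1.729 -0.     1.078 -0.408] [-0.408  0.335  1.729 -0.     1.078  1.362]
hole 0.25 [-0.408  0.21   1.521 -0.     1.41  -0.408] [-0.408  0.21   1.521 -0.     1.41   1.362]
green 0.08 [-0.796  0.398  1.704 -0.     1.04  -0.4  ] [-0.796  0.398  1.704 -0.     1.04   1.37 ]
green 0.25 [-0.796  0.249  1.471 -0.     1.422 -0.4  ] [-0.796  0.249  1.471 -0.     1.422  1.37 ]
0.45385263173514473
```

Run:
```python
from station import ctrl
from m import *
import cv2
p=np.array([.5415,.345,.25]); q=quat(np.arctan2(p[1],p[0])+1.77)
t=ctrl.get_tool_pos(); ctrl.move_linear(np.array([t[0],t[1],.26]))
ctrl.move_ptp(p,q)
print(ctrl.get_time_s(),ctrl.get_tool_pos())
im=ctrl.get_image("wrist"); cv2.imwrite("pics/w1.png",im["color"])
print(np.round(im["mount"],3),im["vfov"],im["cx"],im["cy"])
im=ctrl.get_image("top"); cv2.imwrite("pics/top2.png",im["color"])
```

```text
6.2 [0.54202117 0.34414859 0.25000611]
[[-0.001 -0.969 -0.245  0.068]
 [ 1.    -0.001 -0.001 -0.001]
 [ 0.001 -0.245  0.969 -0.165]
 [ 0.     0.     0.     1.   ]] 65.41538136684701 251.94110957680508 195.01809083728784
```

View pics/w1.png

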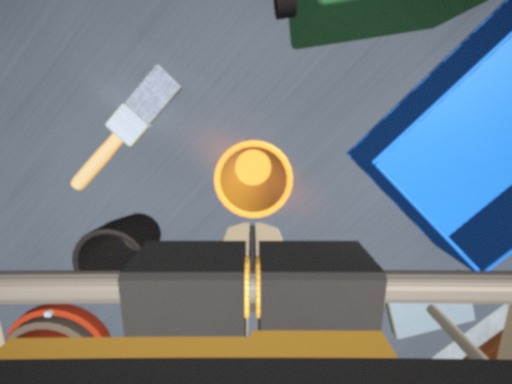

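View pics/top2.png

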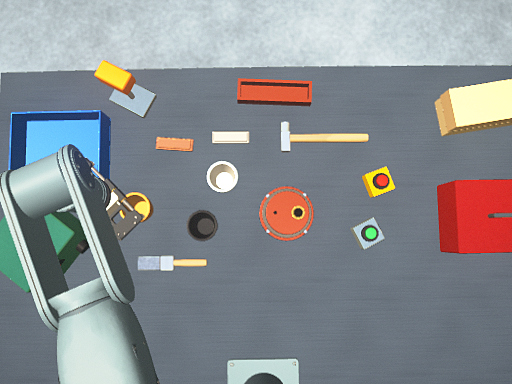

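```bash
cat >> h.py <<'E'
def wristim(ctrl):
    from scipy.spatial.transform import Rotation as R
    p=np.array(ctrl.get_tool_pos()); q=np.array(ctrl.get_tool_rot())
    im=ctrl.get_image("wrist"); A=np.eye(4); A[:3,:3]=R.from_quat(q[[1,2,3,0]]).as_matrix(); A[:3,3]=p
    im["world_to_cam"]=np.linalg.inv(A@np.array(im["mount"])); return im
E
python3 - <<'E'
from station import ctrl
from h import *
im=wristim(ctrl)
c=atz(im,(254,178),.1); print(c, ctrl.get_contact_force())
p=np.array([.5415,.345,.145])
if np.hypot(*(c-p)[:2])<.012:
    ctrl.move_linear(p,0.1); ctrl.dwell(2.1); print(ctrl.get_time_s(),ctrl.get_tool_pos(),ctrl.get_contact_force())
    cv2.imwrite("pics/w2.png",ctrl.get_image("wrist")["color"])
E
```

```text
[0.53774268 0.35075663 0.1       ] [ 0.06728718  0.25353773 -0.89661062]
9.65 [0.54148567 0.34500939 0.14498389] [ 0.27522118 -0.36796302 -0.35521948]
```

View pics/w2.png

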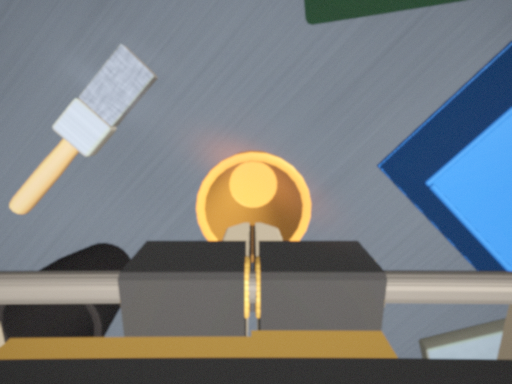

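The fingertips hang over the clay mouth, whose centre is at about (254,208). The wrist estimate agrees within 7 mm and nothing is touched. Next is the hole.

Run:
```python
from station import ctrl
from h import *
from m import *
ctrl.move_linear(np.array([.5415,.345,.25]),0.12)
p=np.array([.5235,-.1055,.25])
ctrl.move_ptp(p,quat(np.arctan2(p[1],p[0])+1.77))
im=wristim(ctrl); cv2.imwrite("pics/w3.png",im["color"]); np.savez("w3.npz",**{k:v for k,v in im.items() if k!="color"})
print(ctrl.get_time_s(),ctrl.get_tool_pos())
```

```text
12.425 [ 0.52385843 -0.10454141  0.2500033 ]
```

View pics/w3.png

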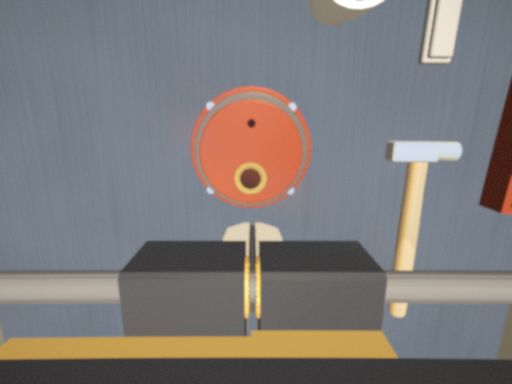

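The ringed hole is at (250,178) and the vent at (251,124), on the side away from the fingers.

Run:
```python
from station import ctrl
from h import *
from m import *
im=dict(np.load("w3.npz")); im["vfov"]=float(im["vfov"])
c=atz(im,(250,178),.062); v=atz(im,(251,124),.06); print(c,v)
p=np.array([.5235,-.1055,.105])
p[:2]=.7*p[:2]+.3*c[:2]
if np.hypot(*(c-p)[:2])<.01:
    ctrl.move_linear(p,0.1); ctrl.dwell(2.1); print(ctrl.get_time_s(),ctrl.get_tool_pos(),ctrl.get_contact_force())
    ctrl.move_linear(np.array([p[0],p[1],.25]),.12)
    g=np.array([.4595,-.311,.2])
    ctrl.move_ptp(g,quat(np.arctan2(g[1],g[0])+1.77))
    im=wristim(ctrl); cv2.imwrite("pics/w4.png",im["color"]); np.savez("w4.npz",**{k:v for k,v in im.items() if k!="color"})
    print(ctrl.get_time_s(),ctrl.get_tool_pos())
```

```text
[ 0.52028247 -0.10509825  0.062     ] [ 0.52147062 -0.04220367  0.06      ]
16.125 [ 0.52254047 -0.10536202  0.10499908] [ 0.35830025  0.87484932 -0.29920002]
18.4167 [ 0.46019254 -0.30985478  0.20031033]
```

View pics/w4.png

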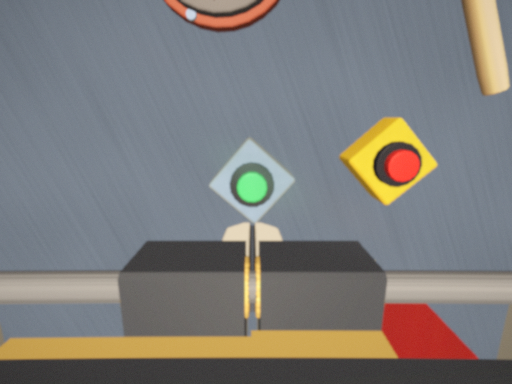

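Run:
```python
from station import ctrl
from h import *
im=dict(np.load("w4.npz")); im["vfov"]=float(im["vfov"])
c=atz(im,(252,187),.058); print(c, atz(im,(403,166),.058))
g=np.array([.4595,-.311]); g=.6*g+.4*c[:2]
assert np.hypot(*(c[:2]-g))<.008
ctrl.move_linear(np.array([*g,.075]),.08)
f0=np.array(ctrl.get_contact_force()); print(f0)
hit=ctrl.move_linear(np.array([*g,.045]),.015,stop_force=2)
print(hit,ctrl.get_time_s(),ctrl.get_tool_pos(),np.array(ctrl.get_contact_force())-f0)
im=ctrl.get_image("wrist"); cv2.imwrite("pics/w5.png",im["color"])
```

```text
[ 0.45826201 -0.31122918  0.058     ] [ 0.60985247 -0.35062433  0.058     ]
[-1.04859267  0.02278303  0.1383119 ]
True 21.0333 [ 0.45900851 -0.31111071  0.06505425] [ 1.63936506 -0.43470833  1.71561776]
```

View pics/w5.png

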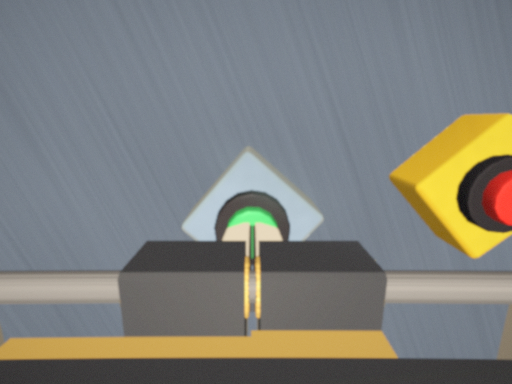

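The fingertips are over the middle of the green cap at about (252,225). The stop may have been sensor noise, since z was 0.065. I'll step down and watch the force.

Run:
```python
from station import ctrl
import numpy as np
t=ctrl.get_tool_pos(); z=t[2]
def fz(): return np.mean([ctrl.get_contact_force()[2] for _ in range(4)])
while z>.042:
    z-=.0015
    ctrl.move_linear(np.array([.459,-.3111,z]),.02); ctrl.dwell(.1)
    f=fz(); print(round(z,4),round(ctrl.get_tool_pos()[2],4),round(f,2))
    if abs(f)>14: break
ctrl.dwell(.4)
print(ctrl.get_time_s(), fz())
```

```text
0.0637 0.0637 3.63
0.0622 0.0622 4.63
0.0607 0.0613 9.1
0.0592 0.061 19.14
22.8833 17.904239218654865
```

Run:
```python
from station import ctrl
import numpy as np, cv2
def fz(): return np.mean([ctrl.get_contact_force()[2] for _ in range(6)])
im=ctrl.get_image("scene"); cv2.imwrite("pics/s5.png",cv2.resize(im["color"][150:310,40:240],None,fx=3.5,fy=3.5,interpolation=cv2.INTER_CUBIC))
w=ctrl.get_image("wrist"); cv2.imwrite("pics/w6.png",cv2.resize(w["color"][120:300,150:350],None,fx=3,fy=3,interpolation=cv2.INTER_CUBIC))
for z in(.0610,.0620,.063,.064,.065,.066,.067,.068,.069,.071):
    ctrl.move_linear(np.array([.459,-.3111,z]),.02); ctrl.dwell(.15)
    print(z,round(ctrl.get_tool_pos()[2],4),round(fz(),2))
print(ctrl.get_time_s())
```

```text
0.061 0.0612 7.94
0.062 0.0619 5.07
0.063 0.0629 3.83
0.064 0.064 2.31
0.065 0.065 2.59
0.066 0.066 3.26
0.067 0.0669 1.55
0.068 0.0677 -0.82
0.069 0.069 -1.17
0.071 0.071 -0.38
26.9833
```

View pics/s5.png

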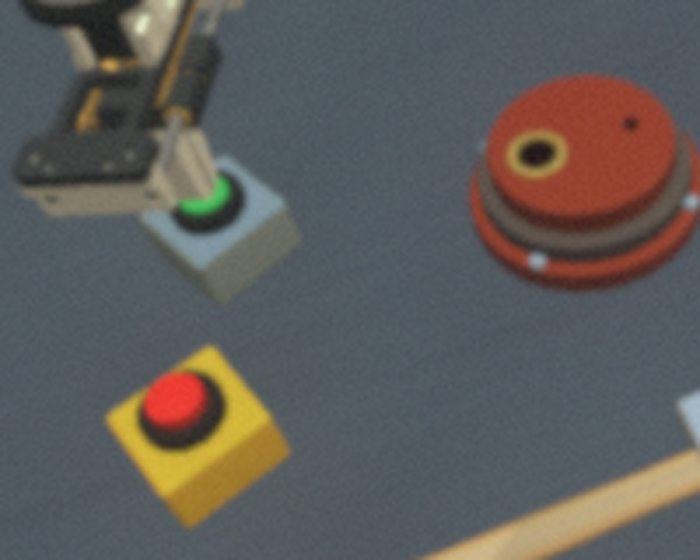

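View pics/w6.png

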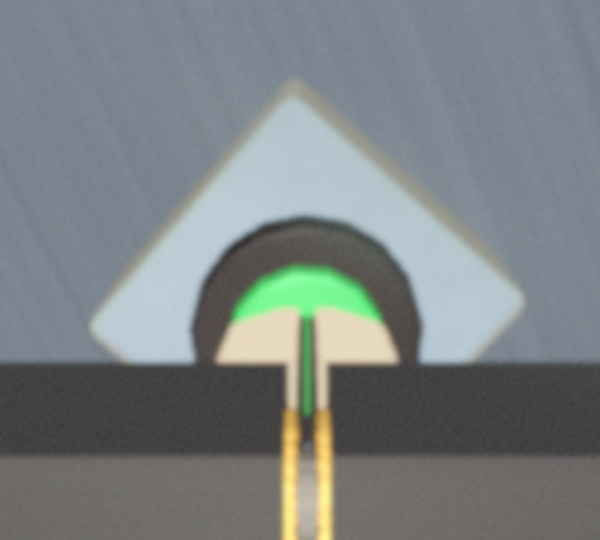

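The press ran from first contact at about 0.0672 to a hard stop at about 0.061. That is the full 6 mm, at about 5 N plus the end stop. The picture shows the cap down level with its collar. I'll retract and check the bench.

Run:
```python
from station import ctrl
import numpy as np, cv2
ctrl.move_linear(np.array([.459,-.3111,.25]),.12)
ctrl.dwell(.5)
for n in("scene","top"):
    c=ctrl.get_image(n)["color"]; cv2.imwrite(f"pics/{n}9.png",c)
    a=cv2.imread(f"pics/{n}1.png"); d=cv2.absdiff(cv2.GaussianBlur(a,(5,5),0),cv2.GaussianBlur(c,(5,5),0)).max(2)
    cv2.imwrite(f"pics/d{n}.png",np.hstack([np.clip(d*4.,0,255).astype(np.uint8)]))
    cv2.imwrite(f"pics/c{n}.png",cv2.resize(np.hstack([c,cv2.cvtColor(np.clip(d*4.,0,255).astype(np.uint8),cv2.COLOR_GRAY2BGR)]),(800,300)))
print(ctrl.get_time_s(),ctrl.get_tool_pos(),ctrl.get_contact_force())
```

```text
29.225 [ 0.45901588 -0.31110009  0.25001287] [-0.25982275 -0.33982495 -0.05775973]
```

View pics/cscene.png

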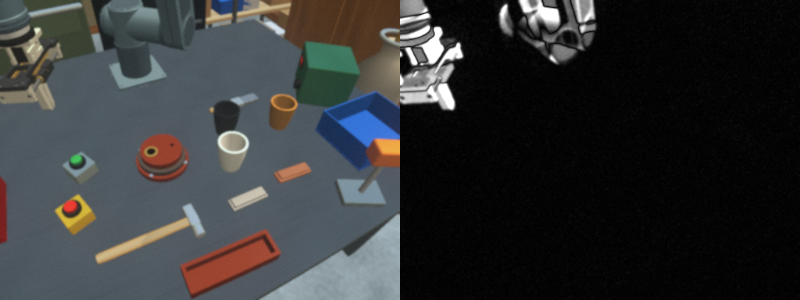

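View pics/ctop.png

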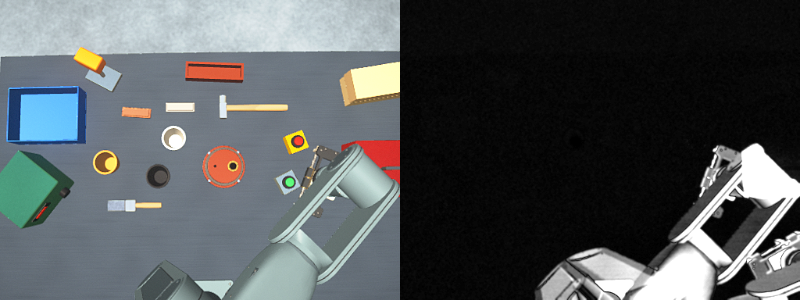

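In both difference images only the robot has changed. Nothing on the bench moved, and the green button is back up, with no change at its position in the scene view.

Run:
```python
from station import ctrl
ctrl.close_job(); print(ctrl.get_time_s())
```

```text
the job is handed in; nothing more can be done
the job is handed in; nothing more can be done
```

The job is done and handed in, at about 29 s of the 58 s allowed. `close_job` gave no verdict.

- **Clay crucible:** I held the closed fingertips 45 mm above the rim for 2.1 s. The wrist camera put the mouth about 7 mm from my aim point, and the other two cameras were within a few millimetres, so all of it is inside the 30 mm limit.
- **Pouring hole:** I held 45 mm above the mould's top for 2.1 s. All cameras agreed within about 4 mm, against a 20 mm limit. I came straight down on it, about 63 mm from the vent.
- **Green button:** I pressed from first contact at z ≈ 0.067 to a hard stop at ≈ 0.061, which is the full 6 mm, then released it. I could not read the joint itself, so this rests on the force profile and a picture showing the cap level with its collar.

**Last checks:** before-and-after images from both fixed cameras differ only where the robot is. Both buttons are up and nothing loose has moved. The tool force before hand-in was only noise.

**One disagreement:** the cameras put the button top at z ≈ 0.058, but contact came about 9 mm higher. I relied on the contact.

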